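# Show the sample beside the turbidity standard

### The job

Set up a turbidity comparison for the camera: take the screw-capped standard tube from the white rack, lower it (do not drop it) through the collar of the comparator stand until it stands upright on the floor of the cup, and let go of it. Then take the open sample tube out of the rack and hold it upright in the air beside the standard, centred over the ring engraved on the base plate and level with the standard tube, so that the camera sees both in front of the lined card; the program finishes while still holding it there, touching nothing else. Never tip the open tube, leave the tube with the mushroom-shaped silicone stopper in the rack, and do not disturb the bottles and glassware standing around.

Things in the scene. Friction and masses are not known exactly. Their poses are not given: they have to be found in the camera images.
- tube_rack: white plastic tube rack, 75 x 200 mm, fixed; origin at the centre of its underside, y along its length. Two rows of five 19.5 mm holes (x = -18.5, 18.5; y = -74, -37, 0, 37, 74 mm); upper plate's top 75 mm, end walls (y = -98, 98 mm) 90 mm, floor on which the tubes stand 3 mm above the worktop. A tube each in holes (-18.5, -74), (18.5, 0), (-18.5, 74), in any order; other holes empty
- sample_mid (a point): the sample: the only open tube in the rack, plain glass test tube with neither cap nor stopper, 18.4 mm diameter, 120 mm long, about 22 g; the point is on its axis 60 mm above its bottom end (half-way up), z along the tube to its mouth
- standard_mid (a point): the turbidity standard: the same glass tube (18.4 mm diameter, 120 mm long) closed by a ribbed black plastic screw cap with a flat top, 22 mm diameter, covering 107 to 131 mm from the bottom end (total length 131 mm), about 28 g; the point is on its axis 60 mm above its bottom end, z along the tube to the cap
- control_mid (a point): a tube that is not needed and stays in the rack: the same glass tube closed by a white silicone stopper, mushroom-shaped: a plug that widens from 18 to 20 mm with a 26 mm wide, 8 mm thick flange on top, total length 144 mm; the point is on its axis 60 mm above its bottom end
- comparator: comparator stand, fixed: dark base plate 250 x 170 mm, top 12 mm above the worktop; origin at the centre of its underside, x from camera to card. Camera on a post at x = -0.12 to -0.05 (103 mm high), lined white card at x = 0.10 (136 mm wide and high), between them at x = 0.03 the standard's holder (y = -0.0275; its rod at y = -0.064, 120 mm high) and a ring engraved in white (y = +0.0275)
- holder_seat (a point): centre of the floor of the holder's cup (right of the ring as the robot sees it), 50 mm above the worktop, axes as the comparator's. Straight above: cup 14 mm deep, 21 mm bore, mouth flared to 26; collar from 105 to 117 mm above the worktop, 21.4 mm bore, mouth flared upward to 30. Seated, the standard's bottom end is at this point and its cap 157 to 181 mm above the worktop
- sample_place (a point): where the middle of the held sample belongs: straight above the engraved ring, 55 mm from the standard's axis, 110 mm above the worktop, so that the bottom ends of both tubes are level (50 mm above the worktop, 38 mm clear of the base plate); axes parallel to the comparator's
- buffer_a: plastic buffer bottle with white cap, 53 mm diameter, 118 mm high, behind the rack; bystander; origin at the centre of its underside
- buffer_b: second buffer bottle of the same shape and size beside the first; bystander; origin at the centre of its underside
- small_beaker: glass beaker, 50 mm diameter, 61 mm high, behind the left end of the rack; bystander; origin at the centre of its underside
- flask: conical glass flask, 95 mm diameter, 113 mm high, to the right of the comparator; bystander; origin at the centre of its underside
- dropper: white dropper bottle with a pointed cap, 31 mm diameter, 94 mm high, between the rack and the comparator near the front edge; bystander; origin at the centre of its underside

How it is judged:
By the outcome, as a careful person would: the job done as asked, in the order asked, and still so for the second after the job is handed in, while the arm keeps its last pose, push and grip.
It also fails if it takes over 58 s, if anything falls off the work surface, if the arm or the gripper's body presses on something with over 40 N, if the wrist force passes 120 N, or if a joint passes its speed limit or range.

### The arm

A 7-joint arm with a two-finger parallel gripper is mounted at the origin on a cart in front of the work surface, level with it; the furniture and walls round the work are solid. World frame = base frame: x ahead of the robot, y to its left, z up, the work surface at z = 0. Lengths are in m, angles in degrees, forces in N, time in s.
With the tool pointing down it reaches from about 0.425 to 0.875 m from the base axis. Payload 8.4 kg.
Tool frame: the origin (TCP) lies midway between the tips of the shut fingers; the grasp point (between the pads) lies 19 mm behind it; z points along the fingers, y is the line along which they close (so a half turn about z gives the same grasp; the last joint's range is limited). The gripper opens to 87 mm and grips with 3 to 60 N. Pads are 19 mm wide; open, the fingers measure 117 mm over their backs; the gripper's body (75 mm by 190 mm) begins 51 mm behind the grasp point.
Start: joints at [-80.054, 19.091, 2.286, 83.961, -0.768, 76.965, -3.352], TCP at [0.175, 0.626, 0.223] pointing down, gripper open.
Joint ranges: [-147.57, 147.57], [-21.85, 119.76], [-74.77, 79.35], [14.55, 137.4], [-85.83, 265.84], [4.83, 119.75], [-152.11, 152.11]. Speed limits (degrees/s): [127.2, 127.2, 159.86, 159.86, 180, 180, 180].

### API

Orientations are given as a 3x3 rotation matrix whose columns are the frame's x, y, z axes.
In Python, from station import robot gives the robot as it stands.
- The arm moves only by the shell command python3 -m jog 'ROWS' [FORCE]. ROWS is JSON, a list of rows, each a list of 7 numbers: the turn, a rotation vector about the world's x, y, z in degrees, then the shift along the world's x, y, z in m, then the opening, from 0 (shut) to 1 (fully open). A call has 1 to 20 rows; each row is the pose to reach, as a shift and turn from the pose commanded when the call began; what a row does not reach only later rows make up. A row lasts 1/8 s, in which the tool goes at most 62.5 mm and 10.7 degrees, less where a joint would pass 70% of its speed; a pose out of reach is approached as far as the arm can. A call with a gripper value outside its range is refused whole. The fingers move at their own pace and stop on an object; FORCE is the grip in N (left out, the last holds). Time passes only in rows, so rows that repeat a pose let the fingers close. It gives the time, the measured TCP pose, the force, the opening and the grip force at its end, in the units of the state.
- robot.state(): the state, without advancing time (a new reading comes with each control period).
- robot.get_image(name): name is "side" or "top" or "wrist"; returns the picture (384x512x3 uint8, red, green, blue); there is no depth.
- robot.camera_model(name): a dict with "fx", "fy", "cx", "cy" (pixels), "world_from_camera" (4x4, takes a point from camera to world coordinates). Camera axes: x right, y down, z forward; pixel columns grow to the right and rows downward; lengths in m; the calibration is good to about 2 mm. A picture is of the moment at which its call begins: read the wrist's pose just before it. camera_model takes no time and is no camera call; for the wrist camera it gives the pose at the moment of the call.
- robot.finish_job(): hands the job in; it is judged then, once.
The state is a dict: "time_s": time; "joint_pos": joint angles; "joint_velocities": joint speeds; "joint_efforts": joint torques, N m; "ee_pos": TCP position; "eef_rot": TCP orientation; "contact_force": force on the tool from outside, world axes, zero at the start; "wrist_torque": the same for the moment, N m; "finger_gap": finger opening in m; "grasp_force": force on a finger pad.
Only numpy, scipy, OpenCV 4.12 (cv2) and the standard library are available. Lean on these libraries where they do the work, as an engineer would, in place of code of your own. Each camera call takes 0.05 s, during which the arm holds its last target. There are 200 camera calls.

## Working session

There is one attempt and no reset: what is moved stays moved. The work goes in short steps, Python scripts to look and compute and a shell command to move; the robot and the scene stay as the last step left them, time stands still between calls to the robot, and variables do not carry over. Pictures are saved under pics/ and viewed, at most 10 in all, crops included, and the job is handed in when it is done.

```bash
ls; mkdir -p pics
python3 - <<'E'
from station import robot
import cv2,numpy as np
np.set_printoptions(precision=4,suppress=True)
for n in("side","top","wrist"):
    m=robot.camera_model(n);print(n,m["fx"],m["fy"],m["cx"],m["cy"]);print(np.array(m["world_from_camera"]))
    cv2.imwrite(f"pics/{n}0.png",robot.get_image(n)[:,:,::-1])
s=robot.state();print(s["time_s"],s["ee_pos"],s["eef_rot"],s["finger_gap"])
E
```

```text
pics
side 462.859394292044 462.859394292044 256.68801324837233 191.93377468394576
[[-0.9325 -0.1499  0.3285  0.0629]
 [-0.3608  0.354  -0.8628  1.1664]
 [ 0.0131 -0.9231 -0.3842  0.6145]
 [ 0.      0.      0.      1.    ]]
top 479.67479737088837 479.67479737088837 255.216309081078 191.68775619664095
[[-0.0077 -0.9923  0.1237  0.3664]
 [-0.9999  0.0068 -0.0081 -0.0355]
 [ 0.0072 -0.1237 -0.9923  1.4885]
 [ 0.      0.      0.      1.    ]]
wrist 304.45876725120786 304.45876725120786 254.80831085762543 193.0800756446728
[[ 0.2698  0.9324  0.2404  0.1095]
 [ 0.9629 -0.2606 -0.0702  0.6443]
 [-0.0028  0.2504 -0.9681  0.3835]
 [ 0.      0.      0.      1.    ]]
0.15 [0.1751 0.6256 0.2219] [[-0.963   0.2694 -0.0002]
 [ 0.2694  0.963  -0.0012]
 [-0.0001 -0.0012 -1.    ]] 0.08687460487672706
```

View pics/top0.png

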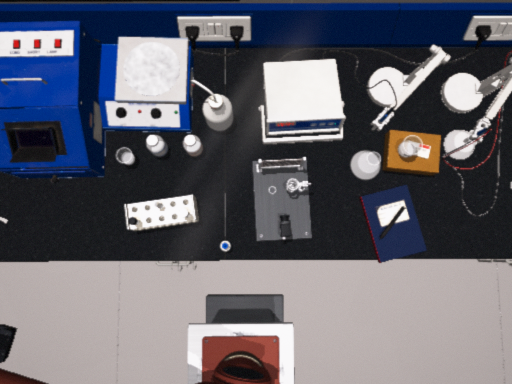

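View pics/side0.png

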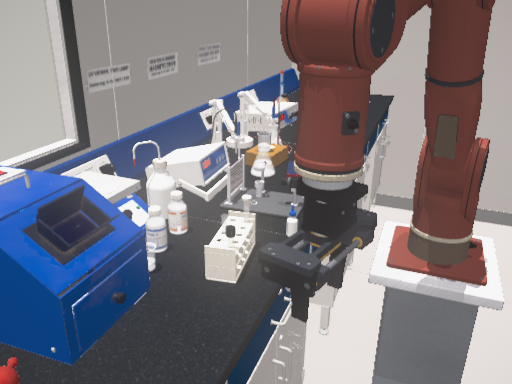

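The top view shows the rack at about (161,212), the comparator at (282,198) and the dropper at (225,245). I'll zoom in on that area.

```bash
cat > h.py <<'E'
import numpy as np,cv2
from station import robot
np.set_printoptions(precision=4,suppress=True)
def ray(m,u,v):
    T=np.array(m["world_from_camera"]);d=T[:3,:3]@[(u-m["cx"])/m["fx"],(v-m["cy"])/m["fy"],1]
    return T[:3,3],d
def onz(m,u,v,z):
    o,d=ray(m,u,v);return o+d*(z-o[2])/d[2]
def proj(m,p):
    T=np.array(m["world_from_camera"]);q=T[:3,:3].T@(np.array(p)-T[:3,3])
    return np.array([m["cx"]+m["fx"]*q[0]/q[2],m["cy"]+m["fy"]*q[1]/q[2]])
E
python3 - <<'E'
from h import *
im=cv2.imread("pics/top0.png")[140:260,110:310];cv2.imwrite("pics/top0c.png",cv2.resize(im,None,fx=4,fy=4,interpolation=cv2.INTER_CUBIC))
m=robot.camera_model("top")
for n,u,v,z in [("rack",161,212,.075),("comp",282,198,.012),("dropper",225,245,.09),("beaker",125,156,.06),("bufa",157,144,.118),("bufb",193,144,.118),("flask",366,165,.05)]: print(n,onz(m,u,v,z))
E
```

```text
rack [0.4842 0.2314 0.075 ]
comp [ 0.5302 -0.1304  0.012 ]
dropper [0.3857 0.0418 0.09  ]
beaker [0.6559 0.3457 0.06  ]
bufa [0.6791 0.2382 0.118 ]
bufb [0.6785 0.1335 0.118 ]
flask [ 0.6254 -0.3856  0.05  ]
```

View pics/top0c.png

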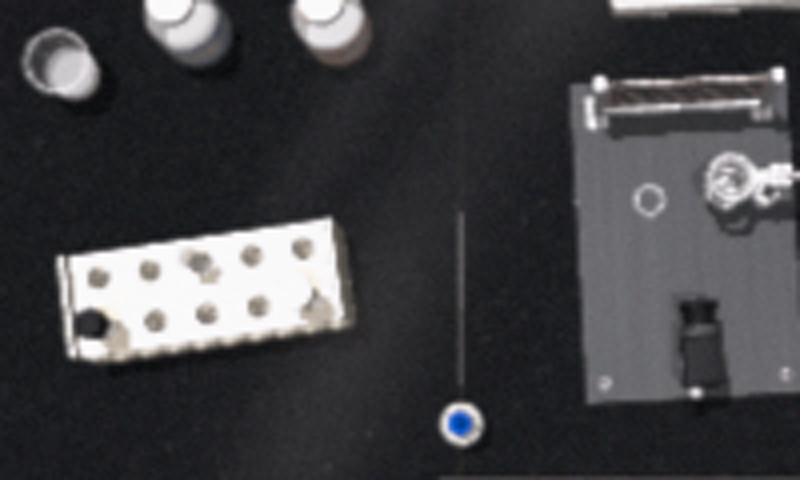

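```bash
python3 -m jog '[[0,0,0,0,0,0.04,1],[0,0,0,0.01,-0.015,0.08,1],[0,0,6,0.05,-0.06,0.09,1],[0,0,10,0.09,-0.11,0.09,1],[0,0,14,0.13,-0.16,0.09,1],[0,0,18,0.17,-0.21,0.09,1],[0,0,22,0.21,-0.27,0.09,1],[0,0,24,0.25,-0.32,0.09,1],[0,0,24,0.285,-0.37,0.09,1],[0,0,24,0.305,-0.395,0.09,1],[0,0,24,0.305,-0.395,0.09,1],[0,0,24,0.305,-0.395,0.09,1],[0,0,24,0.305,-0.395,0.09,1]]'
python3 - <<'E'
from h import *
m=robot.camera_model("wrist");im=robot.get_image("wrist")[:,:,::-1]
np.save("m1.npy",m);cv2.imwrite("pics/w1raw.png",im);cv2.imwrite("pics/w1.png",cv2.resize(im,(800,600),interpolation=cv2.INTER_CUBIC))
E
```

```text
time_s: 1.78
ee_pos: [0.4793, 0.2324, 0.3124]
eef_rot: [[-0.989, -0.148, -0.0], [-0.148, 0.989, 0.0], [0.0, 0.0, -1.0]]
contact_force: [0.6, 0.5, 0.2]
finger_gap: 0.087
grasp_force: 0.0
```

View pics/w1.png

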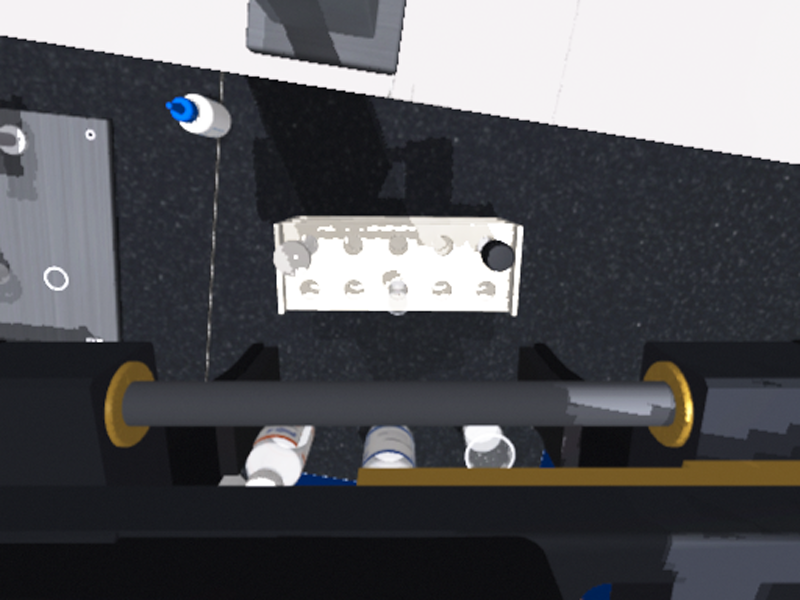

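Seen from above and turned 180°, the standard's black cap is at (498,256), the stopper is the disc at (293,257), and the open sample is at (398,290). So the sample is in hole (18.5, 0). Next I'll measure.

Run:
```python
from h import *
m=np.load("m1.npy",allow_pickle=True).item();im=cv2.imread("pics/w1raw.png");g=cv2.cvtColor(im,cv2.COLOR_BGR2GRAY)
k=(g[135:200,170:340]>110).astype(np.uint8)
c=max(cv2.findContours(k,0,2)[0],key=cv2.contourArea)+[170,135]
print("rack hull",cv2.approxPolyDP(cv2.convexHull(c),2.5,True).reshape(-1,2).tolist())
# cap: dark blob
d=(g[148:180,300:332]<90).astype(np.uint8);n,l,s,ce=cv2.connectedComponentsWithStats(d)
for i in range(1,n):
  if s[i,4]>30: print("cap",ce[i]+[300,148],s[i]);print(onz(m,*(ce[i]+[300,148]),.134))
cv2.imwrite("pics/w1c.png",cv2.resize(im[130:205,165:345],None,fx=4.4,fy=4.4,interpolation=cv2.INTER_CUBIC))
# comparator ring / top cam
t=cv2.imread("pics/top0.png");cv2.imwrite("pics/comp.png",cv2.resize(t[150:250,240:325],None,fx=6,fy=6,interpolation=cv2.INTER_CUBIC))
```

```text
rack hull [[334, 145], [330, 199], [178, 199], [175, 143], [191, 138], [318, 139]]
cap [318.1087 163.0932] [  8   6  21  20 322]
[0.4537 0.3003 0.134 ]
```

View pics/w1c.png

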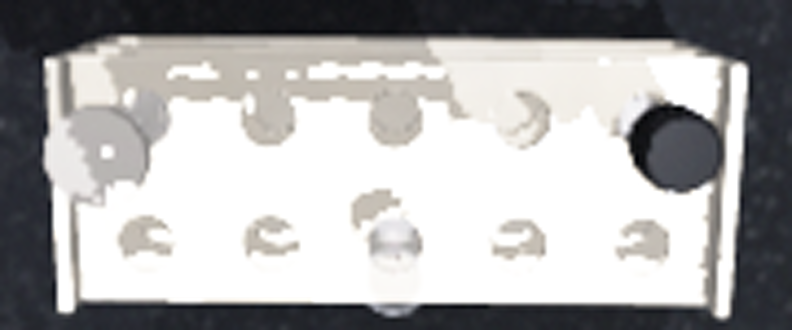

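Run:
```python
from h import *
m=np.load("m1.npy",allow_pickle=True).item()
cv=lambda x,y:((x+.5)/4.4+165-.5,(y+.5)/4.4+130-.5)
a=onz(m,*cv(683,147),.134);b=onz(m,*cv(97,152),.147);print(a,b,np.linalg.norm((a-b)[:2]))
y=(a-b)[:2];y/=np.linalg.norm(y);x=np.array([y[1],-y[0]]);print("yaw",np.degrees(np.arctan2(-y[0],y[1])))
s=(a+b)[:2]/2+.037*x;print("sample",s)
inv=lambda p:((proj(m,p)-[165,130]+.5)*4.4)
print("mouth exp",inv([*s,.123]),"hole exp",inv([*s,.075]),"holes row",[inv([*(s+y*k),.075]) for k in(-.074,.074)])
t=robot.camera_model("top")
for n,u,v in [("cap",90,322)]: print("top cap",onz(t,u/4+110-.4,v/4+140-.4,.134))
# comparator from top crop px (x4)
T=lambda u,v,z:onz(t,u/4+110-.4,v/4+140-.4,z)
print("ring",T(649,200,.012),"collar",T(729,179,.117),"edge",T(570,85,.012),T(588,403,.012),"screws",T(605,383,.012),T(785,374,.012),T(600,82,.148),T(778,75,.148))
```

```text
[0.4534 0.3022 0.134 ] [0.4743 0.1567 0.147 ] 0.1469615760751706
yaw 8.19421909207858
sample [0.5005 0.2347]
mouth exp [395.4743 275.6765] hole exp [395.8711 236.9168] holes row [array([153.3704, 235.6522]), array([638.3594, 238.1813])]
top cap [0.4569 0.3012 0.134 ]
ring [ 0.5567 -0.0992  0.012 ] collar [ 0.558  -0.1527  0.117 ] edge [ 0.6477 -0.0385  0.012 ] [ 0.4002 -0.0506  0.012 ] screws [ 0.4154 -0.0638  0.012 ] [ 0.4213 -0.2021  0.012 ] [ 0.6239 -0.0596  0.148 ] [ 0.6281 -0.1861  0.148 ]
```

View pics/comp.png

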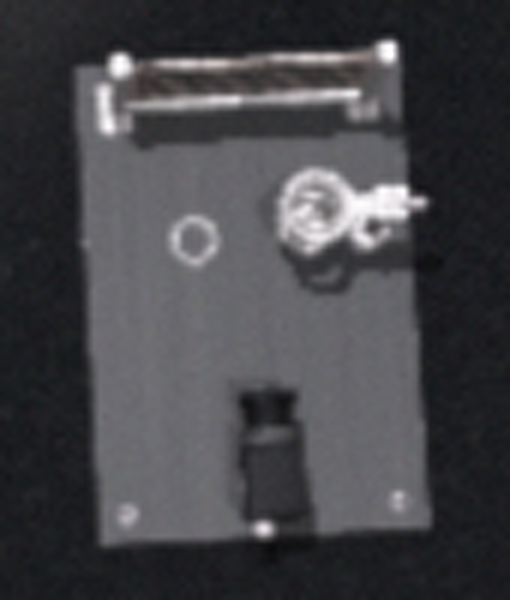

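```bash
python3 -m jog '[[0,0,0,-0.012,0.035,0,0.6],[0,0,0,-0.025,0.069,-0.02,0.6],[0,0,0,-0.025,0.069,-0.07,0.6],[0,0,0,-0.025,0.069,-0.12,0.6],[0,0,0,-0.025,0.069,-0.165,0.6],[0,0,0,-0.025,0.069,-0.195,0.6],[0,0,0,-0.025,0.069,-0.209,0.6],[0,0,0,-0.025,0.069,-0.209,0.6],[0,0,0,-0.025,0.069,-0.209,0.6],[0,0,0,-0.025,0.069,-0.209,0.1],[0,0,0,-0.025,0.069,-0.209,0.1],[0,0,0,-0.025,0.069,-0.209,0.1],[0,0,0,-0.025,0.069,-0.209,0.1],[0,0,0,-0.025,0.069,-0.209,0.1],[0,0,0,-0.025,0.069,-0.209,0.1]]' 20
```

```text
time_s: 3.7
ee_pos: [0.4551, 0.3006, 0.1038]
eef_rot: [[-0.989, -0.146, 0.0], [-0.146, 0.989, 0.001], [-0.0, 0.001, -1.0]]
contact_force: [-0.4, 3.9, 2.3]
finger_gap: 0.0212
grasp_force: 20.0
```

```bash
python3 -m jog '[[0,0,0,0,0,0.01,0.1],[0,0,0,0,0,0.04,0.1],[0,0,0,0,0,0.08,0.1],[0,0,0,0,0,0.12,0.1],[0,0,0,0.005,-0.02,0.16,0.1],[0,0,-1,0.015,-0.06,0.18,0.1],[0,0,-1.5,0.03,-0.11,0.185,0.1],[0,0,-2.5,0.045,-0.17,0.185,0.1],[0,0,-3.5,0.06,-0.23,0.185,0.1],[0,0,-4.5,0.07,-0.29,0.185,0.1],[0,0,-5.5,0.08,-0.34,0.185,0.1],[0,0,-5.5,0.085,-0.37,0.185,0.1],[0,0,-5.5,0.085,-0.38,0.185,0.1],[0,0,-5.5,0.085,-0.38,0.185,0.1],[0,0,-5.5,0.085,-0.38,0.185,0.1],[0,0,-5.5,0.085,-0.38,0.185,0.1]]'
python3 - <<'E'
from h import *
m=robot.camera_model("wrist");im=robot.get_image("wrist")[:,:,::-1]
np.save("m2.npy",m);cv2.imwrite("pics/w2raw.png",im);cv2.imwrite("pics/w2.png",cv2.resize(im,(800,600),interpolation=cv2.INTER_CUBIC))
cv2.imwrite("pics/side2.png",robot.get_image("side")[:,:,::-1]);cv2.imwrite("pics/top2.png",robot.get_image("top")[:,:,::-1])
E
```

```text
time_s: 5.7
ee_pos: [0.5401, -0.0787, 0.2885]
eef_rot: [[-0.999, -0.052, -0.0], [-0.052, 0.999, 0.0], [0.0, 0.0, -1.0]]
contact_force: [-0.6, 0.7, -0.0]
finger_gap: 0.021
grasp_force: 20.0
```

View pics/w2.png

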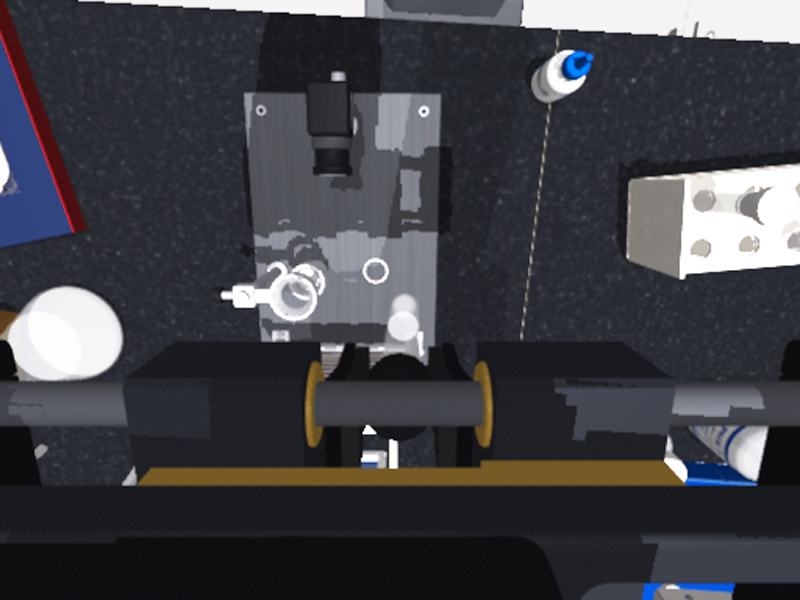

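The wrist view shows the ring at (375,270), the collar mouth at (294,297), the hanging tube's bottom at about (404,320), and the plate's front corners at (246,94) and (440,93).

Run:
```python
from h import *
m=np.load("m2.npy",allow_pickle=True).item();im=cv2.imread("pics/w2raw.png");g=cv2.cvtColor(im,cv2.COLOR_BGR2GRAY)
def blob(x0,y0,x1,y1,th):
    k=(g[y0:y1,x0:x1]>th).astype(np.uint8)
    c=max(cv2.findContours(k,0,2)[0],key=cv2.contourArea);e=cv2.fitEllipse(cv2.convexHull(c));return np.array(e[0])+[x0,y0],e[1]
S=1.5625
r,ax=blob(228,162,252,184,150);ring=onz(m,*r,.012);print("ring",r,ax,ring)
A=onz(m,246/S,94/S,.012);B=onz(m,440/S,93/S,.012);C1=onz(m,261/S,110/S,.012);C2=onz(m,424/S,110/S,.012)
print(A,B,np.linalg.norm(A-B),C1,C2)
for z in(.117,):print("collar",onz(m,294/S-.3,297/S-.3,z))
for yaw in(np.degrees(np.arctan2(-(B-A)[0],(B-A)[1])),np.degrees(np.arctan2(-(C2-C1)[0],(C2-C1)[1]))):
    c,s=np.cos(np.radians(yaw)),np.sin(np.radians(yaw));print("yaw",yaw,"seat from ring",ring[:2]+.055*np.array([s,-c]))
print("tube bottom",onz(m,404/S-.3,320/S-.3,.190), "expected TCP px bottom",(proj(m,[.5401,-.0787,.188]))*S,"collar rad px",304/.36*.015*S)
a=im[160:225,150:290];cv2.imwrite("pics/w2c.png",cv2.resize(a,None,fx=5.5,fy=5.5,interpolation=cv2.INTER_CUBIC))
```

```text
ring [238.0943 169.5682] (16.925357818603516, 26.096933364868164) [ 0.551  -0.1028  0.012 ]
[ 0.4086 -0.2161  0.012 ] [ 0.3993 -0.0505  0.012 ] 0.1659250800050999 [ 0.4208 -0.2036  0.012 ] [ 0.4136 -0.0632  0.012 ]
collar [ 0.5581 -0.1536  0.117 ]
yaw 3.228802458016791 seat from ring [ 0.5541 -0.1578]
yaw 2.9565871996151776 seat from ring [ 0.5539 -0.1578]
tube bottom [ 0.5496 -0.0753  0.19  ] expected TCP px bottom [398.3646 302.2636] collar rad px 19.791666666666664
```

View pics/w2c.png

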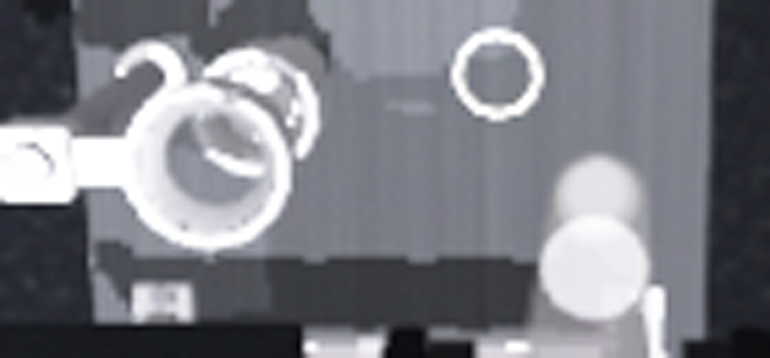

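Run:
```python
from h import *
m=np.load("m2.npy",allow_pickle=True).item();f=5.5;im=cv2.imread("pics/w2raw.png")
cr=lambda p:(proj(m,p)-[150,160]+.5)*f-.5
raw=lambda u,v:((u+.5)/f+150-.5,(v+.5)/f+160-.5)
for z in(.188,.197,.21,.23,.25,.28,.3): print(z,cr([.5401,-.0787,z]),"rad/mm",f*304*.001/((np.array(m["world_from_camera"])[:3,:3].T@(np.array([.5401,-.0787,z])-np.array(m["world_from_camera"])[:3,3]))[2]))
print("ring",onz(m,*raw(498,73),.012),"collar",onz(m,*raw(207,165),.117),"cup",onz(m,*raw(262,108),.064))
t=robot.camera_model("top");T=lambda u,v,z:onz(t,(u+.5)/6+240-.5,(v+.5)/6+150-.5,z)
print("top ring",T(194,240,.012),"collar",T(316,207,.117))
g=im.astype(int)[160:225,245:275].mean(2);print(g[::2,::2].astype(int))
```

```text
0.188 [579.4935 186.2179] rad/mm 6.17074322598393
0.197 [579.4606 200.6387] rad/mm 6.3758085721952735
0.21 [579.4091 223.246 ] rad/mm 6.697289113248615
0.23 [579.3188 262.8527] rad/mm 7.260502183876109
0.25 [579.2119 309.7325] rad/mm 7.9271404356463195
0.28 [579.0089 398.7717] rad/mm 9.193292632889259
0.3 [578.8332 475.8161] rad/mm 10.2888777073173
ring [ 0.5558 -0.0997  0.012 ] collar [ 0.558  -0.1543  0.117 ] cup [ 0.5571 -0.1528  0.064 ]
top ring [ 0.5567 -0.0994  0.012 ] collar [ 0.5588 -0.1538  0.117 ]
[[132 130 128 133 134 136 136 137 132 129 134 137 135 133 135]
 [132 130 128 133 133 134 135 137 130 129 133 137 135 133 136]
 [133 129 129 132 134 133 134 136 132 127 133 136 132 133 136]
 [161 128 129 133 135 135 134 137 132 129 132 136 132 134 134]
 [254 157 128 131 133 135 135 136 131 127 132 137 132 133 134]
 [167 241 128 132 133 134 134 136 131 128 132 137 132 134 133]
 [132 252 129 131 133 134 134 134 131 128 133 137 131 134 132]
 [131 254 128 130 132 134 134 135 130 128 131 136 133 132 133]
 [157 239 128 130 132 133 133 134 131 129 131 136 133 132 132]
 [254 165 127 129 13
[... 792 characters left out ...]
1 133]
 [129 127 209 239 233 238 239 240 239 239 237 166 131 132 133]
 [129 131 231 237 234 234 235 237 239 239 238 198 131 133 134]
 [ 59  85 231 233 233 234 234 235 239 239 238 220 131 134 133]
 [ 60  92 228 233 233 234 235 235 234 235 237 205 133 133 132]
 [ 60 105 209 233 234 235 235 238 240 240 241 211 241 133 132]
 [ 62 116 134 230 233 235 235 239 242 240 231 236 255 132 131]
 [ 69 123 134 147 208 233 235 239 237 210 168 237 254 133 132]
 [ 82 128 134 135 137 151 169 176 176 159 157 215 249 133 131]
 [140 158 159 153 152 152 154 164 170 159 156 190 246 133 130]
 [229 176 176 176 178 179 179 179 177 160 156 167 247 126 112]
 [199 185 197 196 197 199 199 180 169 160 157 153 248 174 111]]
```

```bash
python3 -m jog '[[-0.5,0,0,0.005,-0.02,0,0.1],[-1,0,0,0.01,-0.045,0,0.1],[-1.6,0,0,0.018,-0.07,0,0.1],[-1.6,0,0,0.018,-0.076,0,0.1],[-1.6,0,0,0.018,-0.076,-0.02,0.1],[-1.6,0,0,0.018,-0.076,-0.045,0.1],[-1.6,0,0,0.018,-0.076,-0.058,0.1],[-1.6,0,0,0.018,-0.076,-0.058,0.1],[-1.6,0,0,0.018,-0.076,-0.058,0.1],[-1.6,0,0,0.018,-0.076,-0.058,0.1]]'
python3 - <<'E'
from h import *
m=robot.camera_model("wrist");im=robot.get_image("wrist")[:,:,::-1]
np.save("m3.npy",m);cv2.imwrite("pics/w3raw.png",im)
s=robot.state();p=np.array(s["ee_pos"]);print(p)
c=proj(m,[p[0],p[1],.12]);print(c);x0,y0=int(c[0])-45,int(c[1])-50;print(x0,y0)
a=im[y0:y0+75,x0:x0+90]
side=robot.get_image("side")[:,:,::-1];sm=robot.camera_model("side")
q=proj(sm,[p[0],p[1],.14]);print("side",q)
u,v=int(q[0]),int(q[1]);b=side[max(v-40,0):v+35,u-45:u+45]
cv2.imwrite("pics/c3.png",cv2.resize(np.hstack([a,b]),None,fx=4.4,fy=4.4,interpolation=cv2.INTER_CUBIC))
E
```

```text
time_s: 7.1
ee_pos: [0.5586, -0.1561, 0.2314]
eef_rot: [[-0.999, -0.05, 0.001], [-0.05, 0.998, -0.028], [0.0, -0.028, -1.0]]
contact_force: [0.6, -0.6, -0.8]
finger_gap: 0.0212
grasp_force: 20.0
[ 0.5585 -0.1561  0.2313]
[258.3832 190.4632]
213 140
side [259.4419 159.3857]
```

View pics/c3.png

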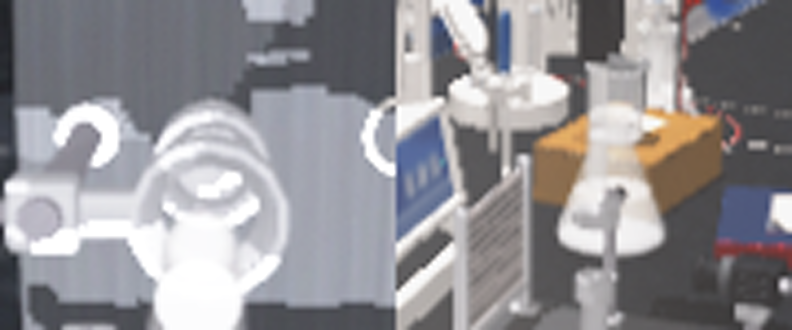

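Run:
```python
from h import *
m=np.load("m3.npy",allow_pickle=True).item();f=4.4;o=np.array([213,140])
raw=lambda u,v:((u+.5)/f+o[0]-.5,(v+.5)/f+o[1]-.5)
cr=lambda p:(proj(m,p)-o+.5)*f-.5
p=[.5585,-.1561]
for z in(.1305,.14,.166,.175,.25): print(z,cr([*p,z]))
print("collar",onz(m,*raw(212,220),.117),"tube bottom",onz(m,*raw(202,240),.14),"liq",onz(m,*raw(199,295),.174))
im=cv2.imread("pics/w3raw.png").astype(int).mean(2)[140:215,213:303];print(im[25:75:2,28:68:2].astype(int))
```

```text
0.1305 [200.6003 236.2704]
0.14 [199.7018 248.4322]
0.166 [196.8863 286.5438]
0.175 [195.7671 301.6945]
0.25 [181.5676 493.9038]
collar [ 0.5583 -0.1539  0.117 ] tube bottom [ 0.5568 -0.1557  0.14  ] liq [ 0.5576 -0.1556  0.174 ]
[[157 111 114 111 113 113 140 179 209 230 219 207 176 158 102 165 170 164
  162 167]
 [172 126 115 110 111 148 216 252 249 244 215 212 224 213 176 167 169 163
  162 168]
 [198 167 113 109 116 241 251 194 200 203 210 199 186 207 218 180 169 163
  163 167]
 [189 182 186 131 209 250 184 185 187 187 181 184 199 175 190 212 171 165
  164 166]
 [169 164 168 164 247 185 233 247 245 236 228 225 212 196 179 211 185 165
  162 167]
 [170 165 169 175 210 252 250 245 215 183 179 202 212 222 219 182 201 164
  163 167]
 [169 164 169 193 245 242 202 199 193 195 195 179 176 179 207 222 192 167
  162 166]
 [169 165 191 225 199 198 204 218 230 230 229 227 255 220 178 198 229 185
  163 168]
 [169 164 224 205 187 193 189 227 230 230 228 255 255 248 182 177 200 216
  163 167]
 [187 198 229 195 188 199 189 198 229 255 255 227 221 182 207 178 186 220
  181 167]
 [230 230 213 192 19
[... 555 characters left out ...]
 203 222
  177 168]
 [168 162 255 255 243 232 247 254 255 254 253 245 231 230 241 241 255 255
  163 168]
 [169 163 167 255 250 240 255 255 255 255 255 254 228 226 243 255 255 202
  163 168]
 [169 164 167 163 245 255 254 254 255 255 255 254 252 240 255 255 208 163
  163 167]
 [169 165 168 168 250 255 255 255 255 255 255 255 255 254 252 167 166 162
  164 168]
 [168 164 161 172 252 253 253 254 254 255 255 254 254 243 173 168 166 164
  164 169]
 [140 135  80 124 250 252 252 252 252 253 253 253 253 234  92  82  81  79
   80 139]
 [ 82  78  82 132 248 252 252 252 252 252 252 252 252 213  93  82  80  80
   80  81]
 [ 81  79  82 146 206 252 252 252 252 252 252 252 250 161  93  82  80  80
   78  82]]
```

```bash
python3 -m jog '[[0,0,0,0.0007,0.0017,0,0.1],[0,0,0,0.0007,0.0017,-0.008,0.1],[0,0,0,0.0007,0.0017,-0.016,0.1],[0,0,0,0.0007,0.0017,-0.028,0.1],[0,0,0,0.0007,0.0017,-0.04,0.1],[0,0,0,0.0007,0.0017,-0.052,0.1],[0,0,0,0.0007,0.0017,-0.06,0.1],[0,0,0,0.0007,0.0017,-0.066,0.1],[0,0,0,0.0007,0.0017,-0.072,0.1],[0,0,0,0.0007,0.0017,-0.072,0.1],[0,0,0,0.0007,0.0017,-0.072,0.1]]'
```

```text
time_s: 8.57
ee_pos: [0.559, -0.1544, 0.1588]
eef_rot: [[-0.999, -0.05, 0.0], [-0.05, 0.998, -0.028], [0.001, -0.028, -1.0]]
contact_force: [0.3, 0.1, -0.5]
finger_gap: 0.0209
grasp_force: 20.0
```

No contact so far, so it's centred. The floor should be about 8 mm lower.

```bash
python3 -m jog '[[0,0,0,0,0,-0.002,0.1],[0,0,0,0,0,-0.004,0.1],[0,0,0,0,0,-0.006,0.1],[0,0,0,0,0,-0.007,0.1],[0,0,0,0,0,-0.0075,0.1],[0,0,0,0,0,-0.0075,0.1]]'
```

```text
time_s: 9.32
ee_pos: [0.5588, -0.1543, 0.1511]
eef_rot: [[-0.999, -0.05, 0.0], [-0.05, 0.998, -0.028], [0.001, -0.028, -1.0]]
contact_force: [0.3, 0.2, -0.0]
finger_gap: 0.0212
grasp_force: 20.0
```

```bash
python3 -m jog '[[0,0,0,0,0,-0.0005,0.1],[0,0,0,0,0,-0.001,0.1],[0,0,0,0,0,-0.0015,0.1],[0,0,0,0,0,-0.0015,0.1]]'
```

```text
time_s: 9.82
ee_pos: [0.5597, -0.1546, 0.1506]
eef_rot: [[-0.999, -0.05, 0.002], [-0.05, 0.998, -0.028], [-0.001, -0.028, -1.0]]
contact_force: [-0.4, 0.3, 7.6]
finger_gap: 0.0211
grasp_force: 20.0
```

```bash
python3 -m jog '[[0,0,0,0,0,0.001,0.1],[0,0,0,0,0,0.001,0.3],[0,0,0,0,0,0.001,0.4],[0,0,0,0,0,0.001,0.5],[0,0,0,0,0,0.001,0.5],[0,0,0,0,0,0.001,0.5]]'
python3 -m jog '[[0,0,0,0,0,0.01,0.5],[0,0,0,0,0,0.03,0.5],[0,0,0,0,0,0.06,0.5],[0.8,0,0,0,0,0.1,0.5],[1.6,0,0,0,0,0.14,0.5],[1.6,0,1,-0.01,0.03,0.15,0.5],[1.6,0,2,-0.02,0.08,0.15,0.5],[1.6,0,3,-0.03,0.14,0.15,0.5],[1.6,0,4,-0.04,0.2,0.15,0.5],[1.6,0,5,-0.05,0.26,0.15,0.5],[1.6,0,5.3,-0.055,0.32,0.15,0.5],[1.6,0,5.3,-0.057,0.37,0.15,0.5],[1.6,0,5.3,-0.059,0.388,0.15,0.5],[1.6,0,5.3,-0.059,0.388,0.15,0.5],[1.6,0,5.3,-0.059,0.388,0.15,0.5]]'
python3 - <<'E'
from h import *
m=robot.camera_model("wrist");im=robot.get_image("wrist")[:,:,::-1]
np.save("m4.npy",m);cv2.imwrite("pics/w4raw.png",im);print(proj(m,[.5005,.2347,.123]),proj(m,[.559,-.1545,.181]))
t=robot.get_image("top")[:,:,::-1];cv2.imwrite("pics/t4raw.png",t);tm=robot.camera_model("top")
q=proj(tm,[.559,-.1545,.181]);print(q)
g=t.astype(int).mean(2);k=(g[int(q[1])-14:int(q[1])+14,int(q[0])-14:int(q[0])+14]).astype(int);print(k[::1,::1])
E
```

```text
time_s: 10.58
ee_pos: [0.5588, -0.1544, 0.1505]
eef_rot: [[-0.999, -0.05, -0.0], [-0.05, 0.998, -0.028], [0.001, -0.028, -1.0]]
contact_force: [-0.5, 0.1, -0.2]
finger_gap: 0.0427
grasp_force: 0.0
time_s: 12.45
ee_pos: [0.5005, 0.2315, 0.301]
eef_rot: [[-0.99, -0.139, 0.002], [-0.139, 0.99, -0.0], [-0.002, -0.001, -1.0]]
contact_force: [-0.6, 0.1, 0.4]
finger_gap: 0.0435
grasp_force: 0.0
[257.9698 176.467 ] [-152.6092  192.3038]
[294.435  180.7782]
[[164 152 157 162 166 169 164 172 183 184 178 165 165 160 168 155 153 158
  173 151  95  99 111 101 102  99  87  39]
 [107 103 100 102 103 100 101 103 113 108 102  95  92  90  86  76  81  96
  133 137 117 129 137  92  98 101  85  37]
 [ 59  60  58  57  59  56  55  57  59  58  57  58  58  58  57  55  58  84
  139 151 132 141 144  90  79  98  87  35]
 [ 53  53  50  53  52  52  52  54  52  53  53  54  54  54  51  53  53  74
  118 139 118 122 114  76  61  79  79  37]
 [ 53  58  53  51  58  56  53  53  53  54  55  56  55  55  52  53  55  56
   73  83  76  74  70  57  51  56  56  34]
 [ 56  52  52  54  54  54  55  56  53  54  55  56  50  51  50 
[... 1929 characters left out ...]
107 107 104 102  97  96 143 183 158 193 199 162 147 125 114 124 135 130
  167 216 180 102  89 144 174 112 103  90]
 [109 104 106 103 102 100 131 166 133 145 182 213 209 157 138 119 102  93
  147 216 232 195 143 153 140 105  98  90]
 [106 107 108 105 106 103  97 109 120 131 134 159 158 131 105  80  65  65
  103 159 203 210 158 115  79  67  66  62]
 [107 104 106 103 106 101  87  65  89 116 146 180 128  92  66  61  56  57
   75 109 128 138 101  73  58  57  53  56]
 [105 106 104 105 103 106  94  62  65  73  95 115  80  66  55  55  55  56
   60  70  71  69  63  54  55  53  55  52]
 [105 103 106 103 104 107 103  87  63  58  63  64  57  56  54  57  52  56
   55  54  54  55  55  52  55  54  54  50]]
```

Run:
```python
from h import *
m=np.load("m1.npy",allow_pickle=True).item()
cv=lambda x,y:((x+.5)/4.4+165-.5,(y+.5)/4.4+130-.5)
for (l,r) in (((55,312),(731,318)),((43,60),(748,64))):
  a=onz(m,*cv(*l),.09);b=onz(m,*cv(*r),.09);c=(a+b)/2;print(a,b,np.linalg.norm(a-b),"mid",c)
# holes in w4: end walls again
m4=np.load("m4.npy",allow_pickle=True).item();g=cv2.imread("pics/w4raw.png",0)
k=(g[120:220,150:370]>110).astype(np.uint8)
c=max(cv2.findContours(k,0,2)[0],key=cv2.contourArea)+[150,120]
h=cv2.approxPolyDP(cv2.convexHull(c),2,True).reshape(-1,2);print(h.tolist())
for p in h: print(p,onz(m4,*p,.09))
```

```text
[0.535  0.1373 0.09  ] [0.507  0.3369 0.09  ] 0.2015615279863928 mid [0.521  0.2371 0.09  ]
[0.4612 0.1276 0.09  ] [0.4327 0.326  0.09  ] 0.20039092617128731 mid [0.4469 0.2268 0.09  ]
[[341, 127], [337, 187], [178, 187], [174, 149], [175, 127], [192, 124], [322, 124]]
[341 127] [0.4336 0.3257 0.09  ]
[337 187] [0.5066 0.3362 0.09  ]
[178 187] [0.5345 0.1382 0.09  ]
[174 149] [0.4876 0.1297 0.09  ]
[175 127] [0.4612 0.129  0.09  ]
[192 124] [0.4549 0.1488 0.09  ]
[322 124] [0.4333 0.3026 0.09  ]
```

```bash
python3 -m jog '[[0,0,0,0.001,0.003,-0.04,0.5],[0,0,0,0.001,0.003,-0.09,0.5],[0,0,0,0.001,0.003,-0.14,0.5],[0,0,0,0.001,0.003,-0.175,0.5],[0,0,0,0.001,0.003,-0.198,0.5],[0,0,0,0.001,0.003,-0.212,0.5],[0,0,0,0.001,0.003,-0.212,0.5],[0,0,0,0.001,0.003,-0.212,0.4],[0,0,0,0.001,0.003,-0.212,0.3],[0,0,0,0.001,0.003,-0.212,0.25],[0,0,0,0.001,0.003,-0.212,0.2],[0,0,0,0.001,0.003,-0.212,0.1],[0,0,0,0.001,0.003,-0.212,0.1],[0,0,0,0.001,0.003,-0.212,0.1]]' 8
```

```text
time_s: 14.3
ee_pos: [0.5012, 0.2361, 0.0888]
eef_rot: [[-0.99, -0.142, 0.002], [-0.142, 0.99, -0.0], [-0.002, -0.001, -1.0]]
contact_force: [0.1, -4.8, 5.9]
finger_gap: 0.018
grasp_force: 8.0
```

```bash
python3 -m jog '[[0,0,0,0,0,0,0.3],[0,0,0,0,0,0,0.3],[0,0,0,0,-0.002,0,0.3],[0,0,0,0,-0.002,0,0.3]]'
python3 -m jog '[[0,0,0,0,0,0,0.2],[0,0,0,0,0,0,0.1],[0,0,0,0,0,0,0.1],[0,0,0,0,0,0,0.1],[0,0,0,0,0,0,0.1]]'
```

```text
time_s: 14.8
ee_pos: [0.5007, 0.2346, 0.0885]
eef_rot: [[-0.99, -0.142, 0.001], [-0.142, 0.99, 0.0], [-0.001, -0.0, -1.0]]
contact_force: [1.5, -0.2, -0.6]
finger_gap: 0.0264
grasp_force: 0.0
time_s: 15.42
ee_pos: [0.5008, 0.2346, 0.0886]
eef_rot: [[-0.99, -0.142, 0.001], [-0.142, 0.99, 0.0], [-0.001, -0.0, -1.0]]
contact_force: [-0.9, 0.3, 0.2]
finger_gap: 0.0183
grasp_force: 8.0
```

```bash
python3 -m jog '[[0,0,0,0,0,0,0.1],[0,0,0,0,0,0.008,0.1],[0,0,0,0,0,0.025,0.1],[0,0,0,0,0,0.05,0.1],[0,0,0,0,0,0.08,0.1],[0,0,0,0,0,0.12,0.1],[0,0,0,0.003,-0.015,0.155,0.1],[0,0,-1,0.012,-0.045,0.175,0.1],[0,0,-2,0.02,-0.085,0.18,0.1],[0,0,-3,0.028,-0.13,0.18,0.1],[0,0,-4,0.035,-0.175,0.18,0.1],[0,0,-5,0.042,-0.22,0.18,0.1],[0,0,-5,0.048,-0.26,0.18,0.1],[0,0,-5,0.053,-0.295,0.18,0.1],[0,0,-5,0.055,-0.32,0.18,0.1],[0,0,-5,0.055,-0.33,0.18,0.1],[0,0,-5,0.055,-0.334,0.18,0.1],[0,0,-5,0.055,-0.334,0.18,0.1],[0,0,-5,0.055,-0.334,0.18,0.1]]' 15
python3 - <<'E'
from h import *
m=robot.camera_model("wrist");im=robot.get_image("wrist")[:,:,::-1]
np.save("m5.npy",m);cv2.imwrite("pics/w5raw.png",im)
p=np.array(robot.state()["ee_pos"])
for z in (.183,.193,.22,.25): print(z,proj(m,[p[0],p[1],z]))
print("ring",proj(m,[.5558,-.0995,.012]),"cap",proj(m,[.5585,-.154,.181]))
g=im.astype(int).mean(2);c=proj(m,[p[0],p[1],.193]).astype(int);print(c);print(g[c[1]-14:c[1]+24:2,c[0]-20:c[0]+20].astype(int))
E
```

```text
time_s: 17.8
ee_pos: [0.5559, -0.0982, 0.2686]
eef_rot: [[-0.998, -0.057, 0.001], [-0.057, 0.998, 0.0], [-0.001, 0.0, -1.0]]
contact_force: [-1.0, 0.0, -0.5]
finger_gap: 0.0178
grasp_force: 15.0
0.183 [254.8356 197.7994]
0.193 [254.8235 201.0827]
0.22 [254.7856 211.3864]
0.25 [254.7314 226.1319]
ring [254.1131 164.8427] cap [189.1437 196.5277]
[254 201]
[[138 137 138 141 140 140 138 135 135 137 140 140 138 138 141 136 134 139
  146 147 143 143 142 141 138 139 137 136 136 137 138 141 142 141 141 142
  141 140 142 141]
 [137 136 138 140 140 139 138 136 135 135 140 139 138 138 140 136 133 139
  146 147 144 143 142 140 138 140 137 135 137 137 139 141 141 141 142 142
  139 140 142 142]
 [137 137 138 141 140 140 137 137 135 137 140 140 138 138 140 136 132 139
  146 146 143 143 142 140 138 139 137 136 135 137 139 139 142 141 142 139
  138 140 142 141]
 [137 136 138 140 139 140 137 135 136 135 138 140 138 137 138 137 135 147
  153 157 162 164 162 153 148 144 139 136 137 137 139 139 140 141 141 141
  138 141 143 141]
 [136 136 138 139 139 140 138 135 136 136 140 140 139 137 146 159 184 210
  
[... 1729 characters left out ...]
 156 142 135
  136 135 148 147]
 [245 251 251 251 251 251 251 251 251 247 237 220 233 237 236 236 237 237
  238 239 239 239 243 244 244 243 243 243 242 239 222 229 210 195 195 195
  195 195 195 195]
 [147 148 148 149 148 148 147 148 149 153 178 184 181 193 222 234 237 237
  237 237 237 237 237 238 237 236 236 231 210 186 177 179 180 186 188 189
  189 218 227 227]
 [ 78  76  77  76  71 105 118 120 121 129 146 157 159 159 161 170 192 211
  226 230 230 230 229 226 224 216 194 169 160 158 155 148 144 127 117 118
  106  85  77  77]
 [ 24  26  25  25  25  70 105 114 127 144 154 162 164 163 164 164 164 163
  164 165 164 166 166 166 165 163 163 163 161 160 157 153 147 128 119 132
  116  61  25  24]]
```

Run:
```python
from h import *
m=np.load("m5.npy",allow_pickle=True).item();g=cv2.imread("pics/w5raw.png",0)
k=(g[150:182,238:272]>185).astype(np.uint8);ys,xs=np.nonzero(k);print(len(xs))
c=max(cv2.findContours(k,0,2)[0],key=cv2.contourArea);(x,y),r=cv2.minEnclosingCircle(c);print(x+238,y+150,r,onz(m,x+238,y+150,.012))
# cap of standard: dark blob
print(g[170:220:2,172:212:2])
```

```text
118
253.6666669845581 164.6666669845581 8.975374221801758 [ 0.5556 -0.1001  0.012 ]
[[ 70 116 117 114 112 111 117 185 254 245 208 172 163 219 191 175 207 208
  169 223]
 [167 150 135 111 107 118 126 132 238 180 172 165 143 245 217 244 247 253
  249 184]
 [237 211 134 131 123 129 136 186 235 183 174 151 134 186 233 245 246 250
  253 251]
 [242 218 229 226 195 194 194 225 205 181 173 138 141 182 242 244 244 246
  252 254]
 [254 254 254 255 255 255 255 225 184 173 168 128 165 168 246 246 244 245
  245 245]
 [252 254 253 255 255 255 255 255 194  85  57  19  41 110 178 250 249 246
  246 246]
 [254 255 254 255 255 255 255 218  19  21  19  19  18  19  17 173 247 250
  250 251]
 [255 255 225 252 252 252 133  24  21  26  19  22  21  20  18  19 114 168
  175 156]
 [255 255 156 155 145  48  20  20  22  23  23  22  20  18  18  18  17 148
  157 197]
 [ 59  56 154 154  88  23  24  26  24  25  25  25  23  19  20  20  17 118
  206 212]
 [ 59  51 154 139  21  25  24  24  25  24  25  26  24  24  19  17  19  77
  220 222]
 [ 48  43 151  93  24  24  24  25  26  25  25  24  24  25  22  19  18  98
  233 2
[... 409 characters left out ...]
  63  64
   64  66]
 [ 47  45 132 129  73  29  23  24  24  22  25  23  24  23  25  59  64  63
   63  66]
 [ 47  44 127 153 122  77  53  23  24  24  24  24  23  35  62  63  63  63
   65  66]
 [ 48  47 121 155 158  94 220 214 133  76 108 142  68  63  61  64  63  62
   64  67]
 [ 45  46 114 153 160 129 221 231 193 209 233 237  74  63  62  62  62  62
   65  66]
 [ 46  49 137 155 160 151 225 169 149 145 184 226  71  62  62  62  63  62
   64  66]
 [ 44  45 112 156 159 152 220 142 145 134 145 162 131 136 109 108 109 108
  108 138]
 [ 48  46  93 156 159 151 149 149 140 254 248 222 189 189 189 189 190 189
  192 193]
 [ 42  42  66 119 121 114 113 113  97 238 236 237 237 237 237 237 237 238
  185 157]]
```

```bash
python3 -m jog '[[0,0,0,0,-0.0014,-0.005,0.1],[0,0,0,0,-0.0014,-0.02,0.1],[0,0,0,0,-0.0014,-0.04,0.1],[0,0,0,0,-0.0014,-0.06,0.1],[0,0,0,0,-0.0014,-0.08,0.1],[0,0,0,0,-0.0014,-0.098,0.1],[0,0,0,0,-0.0014,-0.113,0.1],[0,0,0,0,-0.0014,-0.124,0.1],[0,0,0,0,-0.0014,-0.131,0.1],[0,0,0,0,-0.0014,-0.133,0.1],[0,0,0,0,-0.0014,-0.133,0.1],[0,0,0,0,-0.0014,-0.133,0.1]]'
python3 - <<'E'
from h import *
m=robot.camera_model("wrist");im=robot.get_image("wrist")[:,:,::-1];np.save("m6.npy",m);cv2.imwrite("pics/w6raw.png",im)
s=robot.get_image("side")[:,:,::-1];t=robot.get_image("top")[:,:,::-1];cv2.imwrite("pics/s6.png",s);cv2.imwrite("pics/t6.png",t)
sm=robot.camera_model("side");q=proj(sm,[.556,-.1,.11]).astype(int);print(q,proj(sm,[.556,-.1,.05]),proj(sm,[.556,-.1,.17]))
a=cv2.resize(s[q[1]-45:q[1]+45,q[0]-45:q[0]+45],(400,400),interpolation=2)
b=cv2.resize(im[120:220,200:300] if 0 else im[110:235,150:275],(400,400),interpolation=2)
cv2.imwrite("pics/c6.png",np.hstack([a,b]))
E
```

```text
time_s: 19.35
ee_pos: [0.5562, -0.1008, 0.136]
eef_rot: [[-0.998, -0.055, 0.002], [-0.055, 0.998, -0.0], [-0.002, -0.0, -1.0]]
contact_force: [0.7, -0.3, 0.5]
finger_gap: 0.0176
grasp_force: 15.0
[253 173] [253.462 191.562] [253.8671 155.5792]
```

View pics/c6.png

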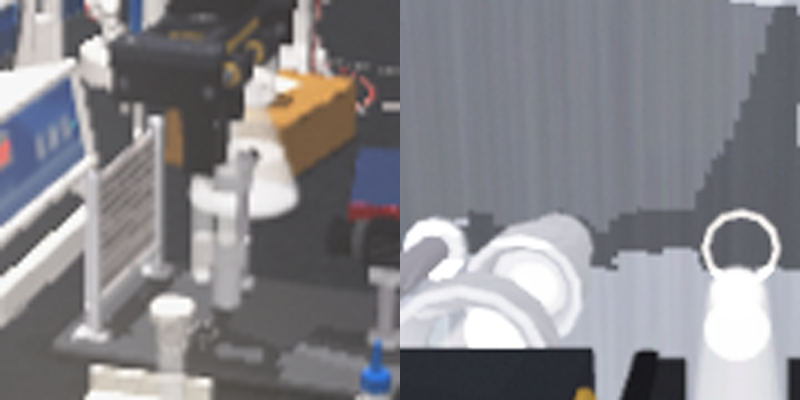

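The sample hangs upright over the ring (ring at (742,247), tube bottom at about (738,295)), with the standard in its holder at left. I'll check the offset once more.

Run:
```python
from h import *
m=np.load("m6.npy",allow_pickle=True).item();r=lambda u,v:((u-400+.5)/3.2+150-.5,(v+.5)/3.2+110-.5)
print("ring",onz(m,*r(742,247),.012),"tube inner bottom",onz(m,*r(737,292),.059),"liq",onz(m,*r(737,330),.095))
for z in(.05,.059,.09,.1):print(z,(proj(m,[.5562,-.1008,z])-[150,110]+.5)*3.2+[400,0])
s=robot.state();print(s["ee_pos"],s["contact_force"])
```

```text
ring [ 0.5558 -0.0994  0.012 ] tube inner bottom [ 0.5564 -0.1008  0.059 ] liq [ 0.5547 -0.1009  0.095 ]
0.05 [737.6173 282.1519]
0.059 [737.5896 291.5689]
0.09 [737.4774 329.7605]
0.1 [737.4343 344.4251]
[ 0.556  -0.1008  0.1358] [ 0.4006  0.0428 -0.1251]
```

The sample is 1.3 mm off in y, so I'll correct that, then check the result and hand in.

```bash
python3 -m jog '[[0,0,0,-0.0003,0.0012,0,0.1],[0,0,0,-0.0003,0.0012,0,0.1],[0,0,0,-0.0003,0.0012,0,0.1],[0,0,0,-0.0003,0.0012,0,0.1]]'
python3 - <<'E'
from station import robot
print(robot.finish_job())
E
```

```text
time_s: 20.0
ee_pos: [0.5555, -0.0996, 0.1356]
eef_rot: [[-0.998, -0.055, 0.001], [-0.055, 0.998, -0.0], [-0.001, -0.0, -1.0]]
contact_force: [-0.7, 0.3, -1.4]
finger_gap: 0.0177
grasp_force: 15.0
the job is handed in; nothing more can be done
None
```

The job is handed in at 20.0 s: the standard stands released in the comparator cup, and the sample is held upright about 1 mm or less from the ring's centre (as measured), level with the standard; the stoppered tube was not touched, and the hand-in call returned no verdict.

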